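# Lock the polishing tray and hold the dressing bar over the pad

## Task

Push the polishing unit's sliding tray fully home by its yellow tab, and only then turn the red lever fully across the outside of the tab to lock it. Next pick up the dressing bar, carry it over the jars and the splash guard, and finish holding it still in the gripper about one centimetre above the round pad: level, centred on the pad and with its long side along the pale band. The bar must never touch the polishing unit, the tray and lever must stay locked, and the jars and other loose things must stay where they are.

Things in the scene. Friction and masses are not known exactly. Their poses are not given: they have to be found in the camera images.
- unit: Polishing unit, fixed to the deck: aluminium base plate 305 x 230 x 12 mm (from -190 to +115 mm along its x, 115 mm either side). Origin on the deck, under the place of the pad's centre when the tray is home. Its x axis is horizontal, the direction in which the tray is pushed home; z up. A low end stop 46 mm high stands at the far (+x) end of the base.
- tray (a joint): Sliding tray of the unit, in m along the unit's x: 0 = pulled right out, 0.050 = fully home against its stop. It slides with about 2.5 N of friction and stays where it is left. It carries the yellow push tab, the round white splash guard (outside diameter 194 mm, inside 182 mm, rim 80 mm above the deck and 45 mm above the pad) and the pad.
- push_tab (a point): Centre of the outward face of the yellow push tab on the tray (the face to push, looking along the unit's -x). The tab is an upright plate 60 mm wide (along the unit's y), 10 mm thick, its top 70 mm above the deck; this point is 52 mm above the deck. The axes are those of the unit.
- lever (a joint): Red locking lever, turning about a vertical axis on the unit's base, in rad: about 0 = open, pointing along the unit's -x, beside the tab; 1.571 = locked at its stop, lying across the outward side of the tab, pointing along the unit's -y. It grows anticlockwise seen from above. It starts within 0.2 of 0 and stays where it is left (friction about 0.08 N m, i.e. 0.7 N at the post).
- lever_post (a point): Middle of the free part of the upright round red post at the lever's free end: diameter 14 mm, from the lever arm's top 39 mm above the deck to the post's top 89 mm above the deck; this point is 66 mm above the deck. It lies 118 mm from the lever's axis. May be gripped from above and led round; it can turn between the fingers.
- lever_hinge (a point): Point on the lever's vertical turning axis, 66 mm above the deck, level with point lever_post; the axis is at -140 mm along the unit's x and +68 mm along its y. A black rubber bumper on the arm (top 45 mm above the deck) sits 57 to 79 mm from the axis.
- pad_mark (a point): Centre of the top face of the round terracotta-coloured pad (diameter 170 mm), 35 mm above the deck. Its x axis runs along the pale band, 150 mm long and 36 mm wide, painted across the pad's middle (either way round is the same); z up. The pad sits inside the splash guard, moves with the tray, and is turned by a different angle each time.
- dresser_center (a point): Loose dressing bar, 0.2 to 0.4 kg: a steel plate 90 x 34 x 12 mm lying flat, with an upright black grip fin 50 mm long (x), 18 mm thick (y) on its middle, fin top 76 mm above the underside. This point is its centre, 38 mm above the underside; x along the plate's and fin's length, z up. Grip the fin across its 18 mm thickness, from above. It starts in the drip tray.
- drip_tray: Fixed shallow blue drip tray 160 x 150 mm, walls 12 mm high, floor 4 mm thick, with the dressing bar in it. Origin under its centre.
- jar0: Loose white jar with a grey cap and band, diameter 60 mm, 84 mm high, 0.3 kg; origin under its centre. Stands in the row between drip tray and polishing unit; must stay.
- jar1: Loose white jar with a green cap and band, diameter 60 mm, 84 mm high, 0.3 kg; origin under its centre. Stands in the row between drip tray and polishing unit; must stay.
- jar2: Loose white jar with a blue cap and band, diameter 60 mm, 84 mm high, 0.3 kg; origin under its centre. Stands in the row between drip tray and polishing unit; must stay.
- beaker: Loose clear beaker, 72 mm across, 90 mm high; origin under its centre. Must stay.
- wash_bottle: Loose white bottle with a blue cap and grey label, diameter 60 mm, 170 mm high; origin under its centre. Must stay.
- mount_rack: Loose white rack 140 x 60 x 30 mm with three round specimens; origin under its centre. Must stay.
- brush: Loose flat brush with a wooden handle, about 200 mm long, lying on the deck beyond the unit; origin near its middle. Must stay.
Not all that is in view belongs to the job. Several things look just like the part that bears dresser_center: the one meant starts farthest to the robot's right.

How it is judged:
On the way, in this order (a step that is already met when the one before it is completed fails the run):
1. the tray is pushed home (value of joint tray above 0.045 m), for 0.2 s.
2. the lever is turned across with the tray home (value of joint tray above 0.045 m and value of joint lever above 1.4 rad), for 0.2 s.
3. the dressing bar is lifted in the gripper to the height of the obstacles, the tray locked (all of step 2 and height (world z) of dresser_center above 0.1 m and contact force between dresser and the fingers above 0.5 N), for 0.2 s.
At the end, for the whole second after the job is handed in: Tray within 5 mm of home, lever past 1.4 rad; bar held still in the fingers, its underside 3 to 20 mm above the pad, its centre within 10 mm of the pad's centre in plan, its length within 0.14 rad of the band, level within 0.10 rad, not touching the unit (all of step 2 and horizontal distance between dresser_center and pad_mark below 0.01 m and angle between the x axis of dresser_center and the x axis of pad_mark, either way round below 0.14 rad and angle between dresser_center's own z axis and vertical below 0.1 rad and z of dresser_center in the frame of pad_mark between 0.041 and 0.058 m and contact force between dresser and the fingers above 0.5 N and contact force between dresser and unit below 0.1 N and linear speed of dresser below 0.02 m/s); the arm keeps its last pose, push and grip.
It fails at once if the lever is turned across before the tray is home (value of joint lever above 0.6 rad and value of joint tray below 0.04 m).
It fails at once if the dressing bar touches the polishing unit (pad, guard, tray, lever or base) (contact force between dresser and unit above 0.5 N).
It fails at once if a jar or another loose bystander is moved by more than 20 mm or tipped (distance of any of jar0, jar1, jar2, beaker, wash_bottle, mount_rack, brush from where it was at the start of the episode above 0.02 m or angle between any of jar0, jar1, jar2, beaker, wash_bottle, mount_rack's own z axis and vertical above 0.3 rad).
It also fails if it takes over 72 s, if anything falls off the work surface, if the arm or the gripper's body presses on something with over 40 N, if the wrist force passes 120 N, or if a joint passes its speed limit or range.

## Robot

A 6-joint arm with a two-finger parallel gripper is mounted at the origin on the work surface. World frame = base frame: x ahead of the robot, y to its left, z up, the work surface at z = 0. Lengths are in m, angles in rad, forces in N, time in s.
With the tool pointing down it reaches from about 0.2 to 0.875 m from the base axis. Payload 3.4 kg.
Tool frame: the origin (TCP) lies between the finger pads; the fingertips stand 25 mm ahead of it and the grasp point (between the pads) lies 6 mm ahead of it (r.nose_length is the z of the fingertips in the tool frame, in m); z points along the fingers, x is the direction in which the jaws open and shut, and the axes are right-handed (so a half turn about z gives the same grasp; the last joint's range is limited). The gripper opens to 94 mm and grips with 3 to 60 N. Pads are 16 mm wide; open, the fingers measure 119 mm over their backs; the gripper's body (75 mm by 177 mm) begins 78 mm behind the grasp point.
Start: joints at [-1.42, 0.276, 1.505, -0, 1.361, -0.121], TCP at [0.154, -0.554, 0.23] pointing down, gripper open.
Joint ranges: [-2.89, 2.89], [-0.75, 2.08], [0.22, 2.7], [-1.18, 4.32], [0.11, 2.71], [-2.7, 2.7]. Speed limits (rad/s): [2.57, 2.57, 3.14, 3.14, 3.14, 3.14].

## Interface

Orientations are given as a unit quaternion [w, x, y, z].
In Python, from plant import r, gripper_to, inverse_kinematics, vision, models, telemetry gives the robot as it stands. Calls block until the motion is done:
- r.move_to(position, orientation): joint-space move of the TCP to a pose.
- r.move_l(position, rot=None, vel=0.15, guard=None): straight line of the TCP; rot=None keeps the orientation; vel is the mean speed in m/s. With guard (N) it stops when the force on the tool has changed by that much, and returns True; else False.
- r.movej(angles): joint-space move.
- gripper_to(opening, f_grip=None): finger opening in m; f_grip is the grip in N (None keeps the last); returns when the fingers have stopped.
- r.hold(seconds).
- inverse_kinematics(position, orientation): joint angles nearest the present ones, or None.
- vision.snapshot(name): name is "scene" or "top" or "wrist"; returns the picture (384x512x3 uint8, red, green, blue); there is no depth.
- vision.get_calibration(name): a dict with "fx", "fy", "cx", "cy" (pixels), "position" and "orientation" of the camera in the world. Camera axes: x right, y down, z forward; pixel columns grow to the right and rows downward; lengths in m; the calibration is good to about 2 mm. A picture is of the moment at which its call begins: read the wrist's pose just before it. get_calibration takes no time and is no camera call; for the wrist camera it gives the pose at the moment of the call.
A pose or a line that the arm cannot do raises r.PlanningError and nothing moves.
- r.sign_off(): hands the job in, once; it reports no verdict.
Trained networks look in the newest picture that a camera, given by its name, has taken for a name from the list of things; names that differ only in an ending like _2 or _b are one class to them, and where a whole thing is asked for, a point or a joint stands for the part that bears it (a point fixed in the world has none). Each returns a list of dicts, best first, with "score" (0 to 1); they miss things now and then, are a little off and sometimes report something else, mostly with a low value. They report only what shows in the picture. A call takes as long as a camera call. They do not tell look-alikes from the thing itself.
- models.boxes_of(thing, camera): "at" ([x, y, z] in m, in world coordinates, good to about 4 mm: the middle of the surface that is visible of it).
- models.regions_of(thing, camera): "pixels" (384x512 bool, what is visible of it).
- models.mark_of(thing, camera): "at" ([x, y, z] in m, in world coordinates, good to about 4 mm: a listed point, or the origin of a listed thing).
Readings, each from a call of its own:
- telemetry.current_t(): time.
- telemetry.current_joints(): joint angles.
- telemetry.current_dq(): joint speeds.
- telemetry.current_joint_efforts(): joint torques, N m.
- telemetry.current_ee_pos(): TCP position.
- telemetry.current_tool_rot(): TCP orientation.
- telemetry.current_wrist_force(): force on the tool from outside, world axes, zero at the start.
- telemetry.current_torque(): the same for the moment, N m.
- telemetry.current_opening(): finger opening in m.
Only numpy, scipy, OpenCV 4.12 (cv2) and the standard library are available. Lean on these libraries where they do the work, as an engineer would, in place of code of your own. Each camera call takes 0.05 s, during which the arm holds its last target.

## Working session

There is one attempt and no reset: what is moved stays moved. The work goes in short steps, each a Python script; the robot and the scene stay as the last script left them, time stands still between calls to the robot, and variables do not carry over. Pictures are saved under pics/ and viewed, and the job is handed in when it is done.

```bash
ls; mkdir -p pics
python3 - <<'E'
from plant import r, gripper_to, inverse_kinematics, vision, models, telemetry
import cv2
for n in ["scene","top"]:
    im=vision.snapshot(n); cv2.imwrite(f"pics/{n}0.png",cv2.resize(im[:,:,::-1],(800,600),interpolation=cv2.INTER_CUBIC))
    print(n,vision.get_calibration(n))
    for t in ["unit","push_tab","lever_post","lever_hinge","pad_mark","dresser_center","drip_tray","jar0","jar1","jar2","beaker","wash_bottle","mount_rack","brush"]:
        print(t,[(round(d["score"],2),[round(float(v),3) for v in d["at"]]) for d in models.mark_of(t,n)][:5])
print(telemetry.current_t(), telemetry.current_tool_rot())
E
```

```text
pics
scene {'fx': 347.144218738504, 'fy': 347.144218738504, 'cx': 257.5460564692949, 'cy': 186.99044518110728, 'position': array([ 0.98276233, -0.7117156 ,  0.64714269]), 'orientation': array([-0.46745301,  0.84197371,  0.23556048, -0.1306875 ])}
unit [(0.98, [0.593, 0.235, 0.0]), (0.62, [0.504, 0.491, 0.001]), (0.32, [0.612, 0.083, 0.053])]
push_tab [(0.66, [0.613, 0.085, 0.053])]
lever_post [(0.57, [0.532, -0.028, 0.066])]
lever_hinge [(0.78, [0.541, 0.093, 0.072])]
pad_mark []
dresser_center [(0.95, [0.343, -0.044, 0.042]), (0.86, [0.345, -0.252, 0.038]), (0.81, [0.512, -0.323, 0.043]), (0.57, [0.393, 0.094, 0.038])]
drip_tray [(0.81, [0.517, -0.323, -0.003])]
jar0 [(0.97, [0.549, -0.141, 0.0]), (0.93, [0.459, -0.16, 0.003]), (0.84, [0.668, -0.147, -0.005]), (0.24, [0.594, 0.234, 0.002])]
jar1 [(0.97, [0.549, -0.141, 0.0]), (0.93, [0.459, -0.16, 0.003]), (0.84, [0.668, -0.147, -0.005]), (0.24, [0.594, 0.234, 0.002])]
jar2 [(0.97, [0.549, -0.141, 0.0]), (0.93, [0.459, -0.16, 0.003]), (0.84, [0.668, -0.147, -0.005]), (0.24, [0.594, 0.234, 0.002])]
beaker [(0.67, [0.712, -0.36, -0.00
[... 726 characters left out ...]
 [0.348, -0.043, 0.037]), (0.64, [0.512, -0.321, 0.039]), (0.51, [0.386, 0.094, 0.035])]
drip_tray [(0.9, [0.514, -0.327, -0.001]), (0.22, [0.456, -0.156, -0.004])]
jar0 [(0.73, [0.669, -0.147, -0.001]), (0.65, [0.552, -0.14, 0.0]), (0.48, [0.451, -0.154, -0.005])]
jar1 [(0.73, [0.669, -0.147, -0.001]), (0.65, [0.552, -0.14, 0.0]), (0.48, [0.451, -0.154, -0.005])]
jar2 [(0.73, [0.669, -0.147, -0.001]), (0.65, [0.552, -0.14, 0.0]), (0.48, [0.451, -0.154, -0.005])]
beaker [(0.71, [0.711, -0.359, 0.0])]
wash_bottle [(0.95, [0.379, 0.494, -0.002])]
mount_rack [(0.73, [0.73, -0.071, -0.0])]
brush [(0.78, [0.51, 0.488, -0.005])]
1.5 [ 3.01205460e-05  7.96392388e-01 -6.04780260e-01  2.71022800e-05]
```

View pics/scene0.png

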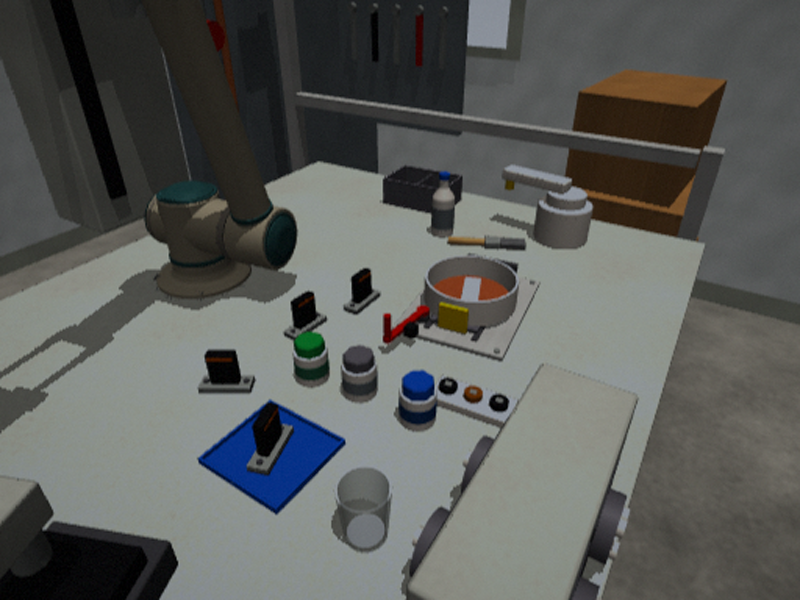

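View pics/top0.png

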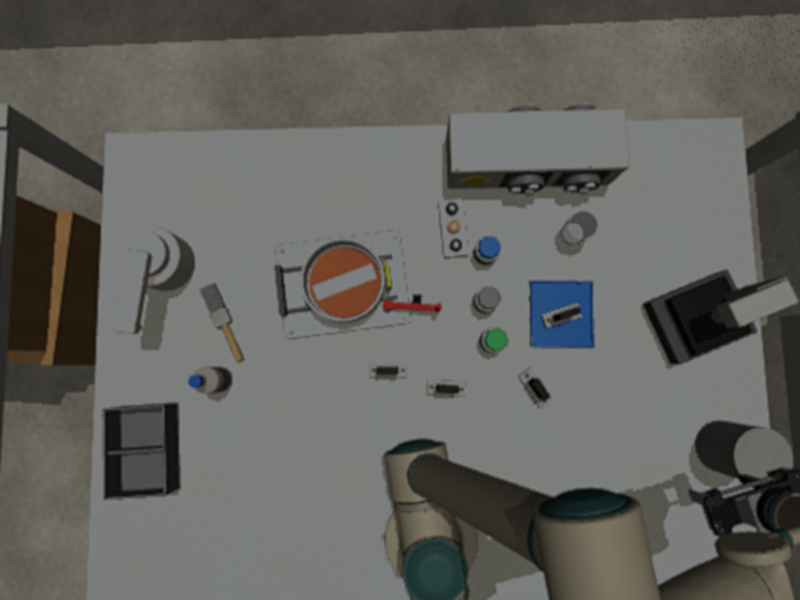

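Scene: there are four similar bars, at scene px (267,428) in the blue drip tray, (222,370), (303,312) and (361,290). The one farthest right (y≈-0.32) is the tray bar at top px (562,315), so that's my target. Next I'll get a closer look at it and at the unit with the wrist camera on the way.

```bash
cat > h.py <<'E'
from plant import r, gripper_to, inverse_kinematics, vision, models, telemetry
import cv2, numpy as np
from scipy.spatial.transform import Rotation as R
def q(a): return [0,np.cos(a/2),np.sin(a/2),0]
def snap(n,f):
    c=vision.get_calibration(n); im=vision.snapshot(n)
    cv2.imwrite(f"pics/{f}.png",cv2.resize(im[:,:,::-1],(768,576),interpolation=cv2.INTER_CUBIC)); return im,c
def ray(c,px,z):
    w,x,y,zz=c["orientation"]; M=R.from_quat([x,y,zz,w]).as_matrix()
    d=M@np.array([(px[0]-c["cx"])/c["fx"],(px[1]-c["cy"])/c["fy"],1]); p=np.array(c["position"])
    return p+d*(z-p[2])/d[2]
def proj(c,P):
    w,x,y,zz=c["orientation"]; M=R.from_quat([x,y,zz,w]).as_matrix()
    v=M.T@(np.array(P)-c["position"]); return np.array([c["fx"]*v[0]/v[2]+c["cx"],c["fy"]*v[1]/v[2]+c["cy"]])
def marks(n,ts):
    for t in ts: print(t,[(round(d["score"],2),[round(float(v),4) for v in d["at"]]) for d in models.mark_of(t,n)][:3])
E
python3 - <<'E'
from h import *
r.move_to([0.50,-0.30,0.32],q(-0.6)); im,c=snap("wrist","w_bar"); marks("wrist",["dresser_center","drip_tray"])
r.move_to([0.56,0.06,0.35],q(0.1)); im,c=snap("wrist","w_unit"); print(c)
marks("wrist",["unit","push_tab","lever_post","lever_hinge","pad_mark"])
print(telemetry.current_t(),telemetry.current_opening())
E
```

```text
dresser_center [(0.87, [0.3445, -0.0433, 0.035]), (0.8, [0.34, -0.253, 0.0411]), (0.57, [0.5158, -0.3207, 0.0446])]
drip_tray []
{'fx': 277.71923214062565, 'fy': 277.71923214062565, 'cx': 256.6537684232943, 'cy': 190.19642282949425, 'position': array([0.55177584, 0.13051101, 0.50323116]), 'orientation': array([0.12371193, 0.99108581, 0.0490805 , 0.0059489 ])}
unit [(0.74, [0.5943, 0.2404, -0.0004]), (0.21, [0.5462, -0.1403, 0.0004])]
push_tab [(0.84, [0.6105, 0.084, 0.0491]), (0.61, [0.5172, -0.3255, 0.0006])]
lever_post [(0.86, [0.5295, -0.0294, 0.068])]
lever_hinge [(0.8, [0.5427, 0.0916, 0.0638])]
pad_mark [(0.74, [0.5933, 0.1931, 0.0393]), (0.63, [0.5188, -0.3241, 0.0026])]
4.925 0.09371144592122363
```

View pics/w_bar.png

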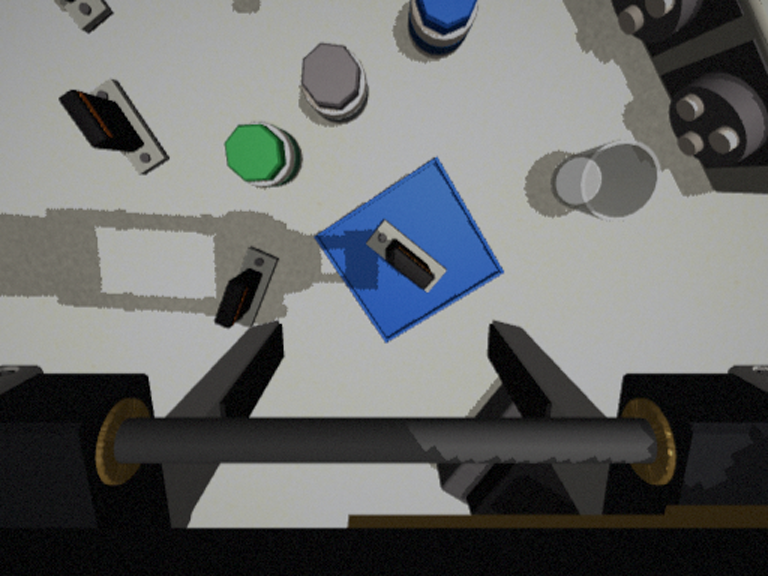

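View pics/w_unit.png

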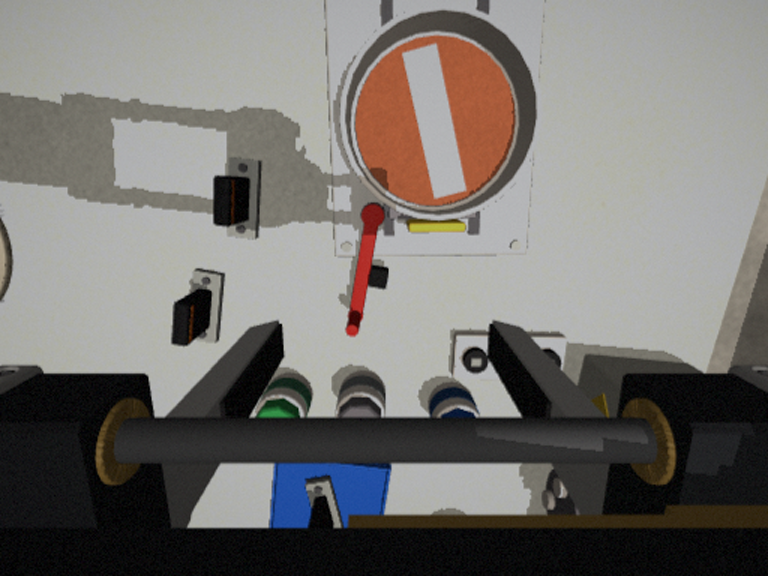

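```bash
python3 - <<'E'
from h import *
import h
c={'fx':277.71923214,'fy':277.71923214,'cx':256.65376842,'cy':190.19642283,'position':np.array([0.55177584,0.13051101,0.50323116]),'orientation':np.array([0.12371193,0.99108581,0.0490805,0.0059489])}
for n,p,z in [("cornL",(335,255),.012),("cornR",(527,253),.012),("tabL",(410,229),.07),("tabR",(466,229),.07),("hinge",(372,215),.045),("posttop?",(352,330),.089),("post2",(354,317),.089),("b1",(403,52),.035),("b2",(436,43),.035),("b3",(467,190),.035),("b4",(434,199),.035)]:
    print(n,np.round(ray(c,np.array(p)/1.5,z),4))
print(proj(c,[.535,-.028,.089])*1.5,proj(c,[.535,-.028,.04])*1.5)
E
python3 - <<'E'
import cv2
im=cv2.imread('pics/w_unit.png'); cv2.imwrite('pics/crop1.png',cv2.resize(im[180:360,310:550],(800,600),interpolation=cv2.INTER_CUBIC))
E
```

```text
cornL [0.5008 0.0378 0.012 ]
cornR [0.7286 0.0628 0.012 ]
tabL [0.5824 0.0837 0.07  ]
tabR [0.6402 0.0894 0.07  ]
hinge [0.5412 0.092  0.045 ]
posttop? [ 0.5322 -0.0259  0.089 ]
post2 [ 0.5331 -0.0113  0.089 ]
b1 [0.5574 0.2573 0.035 ]
b2 [0.5897 0.2688 0.035 ]
b3 [0.6421 0.1284 0.035 ]
b4 [0.6074 0.1153 0.035 ]
[354.48546757 332.14136125] [357.47196582 317.28181249]
```

View pics/crop1.png

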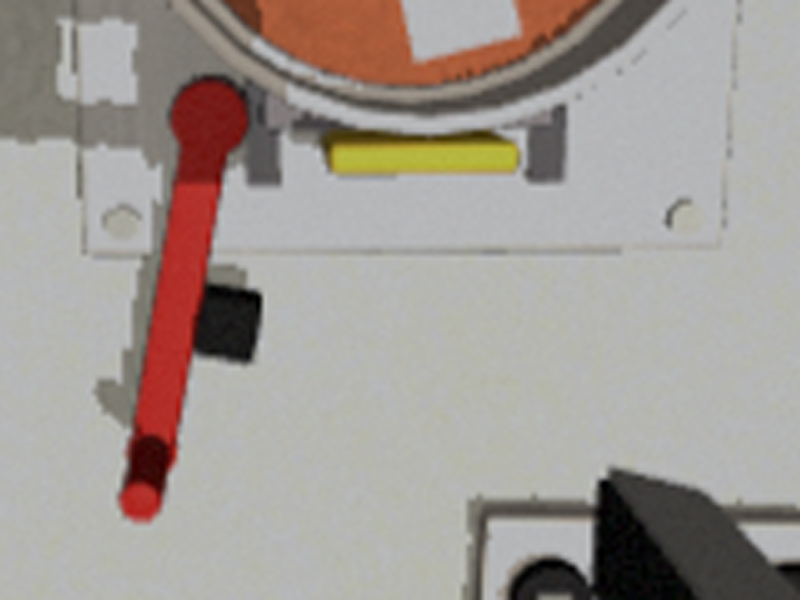

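The wrist crops confirm the tray bar (px 407,258), the lever hinge (372,215), the post top (352,330) and the tab (438,229). The base corners and hinge agree on the unit origin ≈(0.594,0.238), with unit x at 96°. Next: push the tray home.

```bash
cat >> h.py <<'E'
PH=np.radians(96.0); O=np.array([0.5945,0.2385]); UX=np.array([np.cos(PH),np.sin(PH)]); UY=np.array([-np.sin(PH),np.cos(PH)])
def U(x,y,z): p=O+x*UX+y*UY; return [p[0],p[1],z]
def unit(p): d=np.array(p[:2])-O; return np.round([d@UX,d@UY],4)
E
python3 - <<'E'
from h import *
a=np.radians(6)
print(unit([.611,.084]),unit([.5412,.092]),unit([.532,-.026]))
gripper_to(0.0)
r.move_to(U(-.195,0,.15),q(a))
r.move_l(U(-.195,0,.068),vel=.15)
print(telemetry.current_wrist_force())
hit=r.move_l(U(-.100,0,.068),vel=.05,guard=9)
print(hit,unit(telemetry.current_ee_pos()),telemetry.current_wrist_force(),telemetry.current_t())
E
```

```text
[-0.1554 -0.0003] [-0.1401  0.0683] [-0.2565  0.0898]
[ 0.3360865  -0.08026604  0.283819  ]
True [-0.1214  0.0004] [ 0.04564954 -1.49481405  0.41360202] 9.2333
```

Run:
```python
from h import *
hit=r.move_l(U(-.100,0,.068),vel=.03,guard=15)
print(hit,unit(telemetry.current_ee_pos()),telemetry.current_wrist_force())
r.move_l(U(-.19,0,.068),vel=.2); r.move_l(U(-.21,0,.18),vel=.3)
r.move_to([0.56,0.06,0.35],q(0.1)); im,c=snap("wrist","w_unit2"); print(c)
marks("wrist",["push_tab","lever_post","pad_mark"])
print(telemetry.current_t(),telemetry.current_opening())
```

```text
True [-0.1214  0.0009] [ 0.52617397 -1.61016373 -0.19135405]
{'fx': 277.71923214062565, 'fy': 277.71923214062565, 'cx': 256.6537684232943, 'cy': 190.19642282949425, 'position': array([0.55156744, 0.13161031, 0.50100251]), 'orientation': array([0.1232697 , 0.99109305, 0.05020671, 0.00429288])}
push_tab [(0.61, [0.6051, 0.1287, 0.054])]
lever_post [(0.66, [0.529, -0.0298, 0.0641])]
pad_mark [(0.68, [0.5878, 0.2356, 0.0378])]
11.5917 0.0008022675943831022
```

View pics/w_unit2.png

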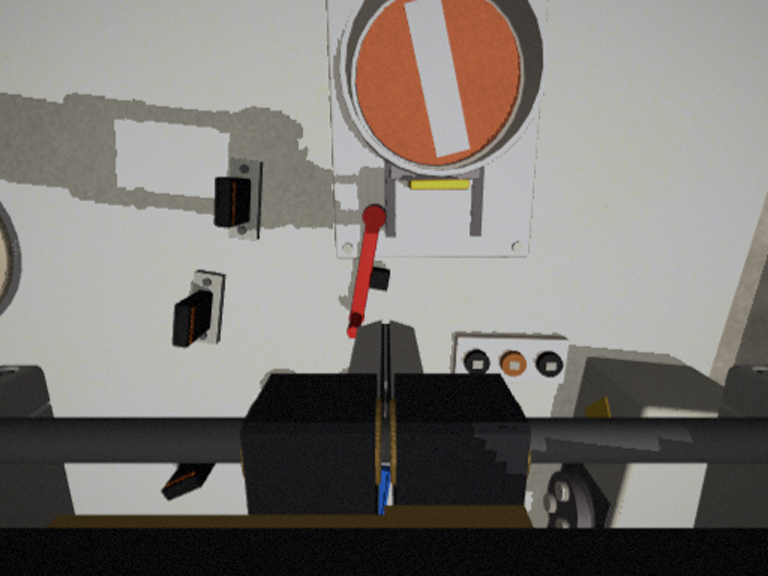

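Tray home: the tab moved from (438,229) to (440,184), and both pushes stopped at the same place. Next I grip the post and turn the lever.

Run:
```python
from h import *
H=np.array(U(-.14,.068,0))[:2]
def P(l,z,rad=.118):
    t=PH+np.pi+l; return [H[0]+rad*np.cos(t),H[1]+rad*np.sin(t),z]
def A(l):
    return PH+np.pi+l+np.pi/2-2*np.pi
l0=-.17
print(P(l0,.075),A(l0))
gripper_to(.06)
r.move_to(P(l0,.16),q(A(l0)))
print(r.move_l(P(l0,.075),vel=.12,guard=15))
gripper_to(0.0,12); print("open",telemetry.current_opening(),telemetry.current_wrist_force())
for l in np.linspace(l0,1.55,9)[1:]:
    r.move_l(P(l,.075),q(A(l)),vel=.08)
    print(round(l,2),np.round(telemetry.current_wrist_force(),1),round(telemetry.current_opening(),4))
print(r.move_l(P(1.6,.075),q(A(1.6)),vel=.03,guard=6),telemetry.current_wrist_force())
p=telemetry.current_ee_pos(); d=np.array(p[:2])-H; print(np.hypot(*d),np.arctan2(d[1],d[0])-PH+np.pi,telemetry.current_t())
im,c=snap("scene","s_lev")
```

```text
[np.float64(0.5338088970289047), np.float64(-0.025589661018130247), 0.075] -0.06528024488033957
False
open 0.01360984591261275 [-0.31491741  0.71853616  1.0505673 ]
0.04 [ 0.5 -0.6  0.5] 0.0137
0.26 [ 1.3 -2.6 -0.2] 0.0136
0.48 [ 1.6 -3.3  0.2] 0.014
0.69 [ 2.  -1.6 -1.1] 0.0134
0.9 [ 2.5 -2.3 -0.4] 0.0133
1.12 [ 1.4 -0.9 -0.1] 0.0133
1.34 [-0.6 -0.2  1.6] 0.0134
1.55 [-1.8 -0.5  3.2] 0.0138
True [ 0.11018552 -1.63207073  4.4482995 ]
0.11690262676022707 1.557362291246787 19.0417
```

View pics/s_lev.png

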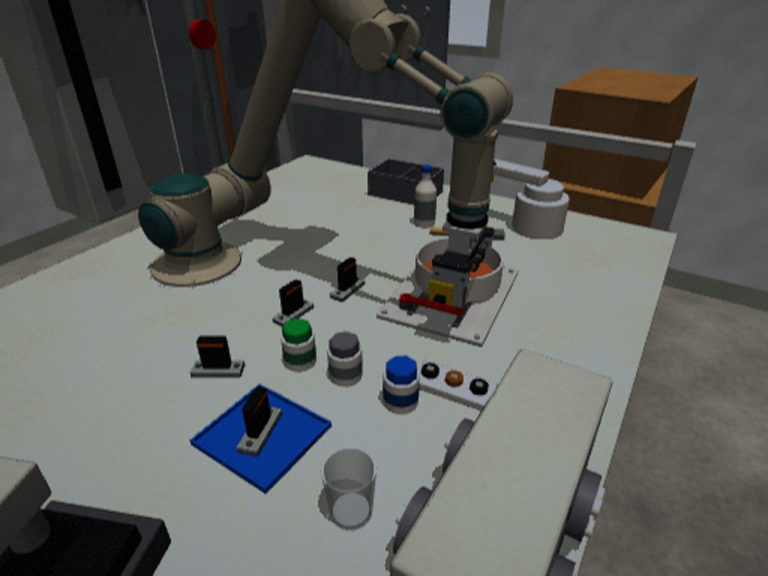

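The lever lies across the tab, post at scene (465,308). Next I release it, rise, and measure the pad from above.

```bash
cat > g.py <<'E'
from h import *
def band(im,c):
    hsv=cv2.cvtColor(im,cv2.COLOR_RGB2HSV)
    m=((hsv[...,0]<16)&(hsv[...,1]>110)&(hsv[...,2]>60)).astype(np.uint8)
    n,lab,st,_=cv2.connectedComponentsWithStats(cv2.morphologyEx(m,cv2.MORPH_CLOSE,np.ones((3,3))))
    idx=np.argsort(-st[1:,4])[:2]+1
    pad=np.isin(lab,idx); pts=np.argwhere(pad)[:,::-1].astype(np.int32)
    hull=cv2.convexHull(pts)
    W=np.array([ray(c,p[0],.035)[:2] for p in hull])
    (cx,cy),rad=cv2.minEnclosingCircle((W*1000).astype(np.float32)); print("pad circ",cx/1000,cy/1000,rad, "unit",unit([cx/1000,cy/1000]))
    hm=np.zeros(m.shape,np.uint8); cv2.fillConvexPoly(hm,hull,1)
    b=(hm>0)&(hsv[...,1]<70)&(hsv[...,2]>90)
    b=cv2.morphologyEx(b.astype(np.uint8),cv2.MORPH_OPEN,np.ones((3,3)))
    n,lab,st,_=cv2.connectedComponentsWithStats(b); k=1+np.argmax(st[1:,4])
    bw=np.array([ray(c,p,.035)[:2] for p in np.argwhere(lab==k)[:,::-1]])
    rc=cv2.minAreaRect((bw*1000).astype(np.float32)); bx=cv2.boxPoints(rc)
    e=[bx[1]-bx[0],bx[2]-bx[1]]; L=max(e,key=np.linalg.norm); print("band",np.array(rc[0])/1000,rc[1],"ang",np.degrees(np.arctan2(L[1],L[0]))%180)
    u,s,vt=np.linalg.svd(bw-bw.mean(0),full_matrices=False); print("pca",bw.mean(0),np.degrees(np.arctan2(vt[0,1],vt[0,0]))%180)
E
python3 - <<'E'
from g import *
gripper_to(.034)
p=telemetry.current_ee_pos(); r.move_l([p[0],p[1],.15],vel=.15)
r.move_to([0.585,0.14,0.33],q(np.radians(40))); im,c=snap("wrist","w_pad"); band(im,c); marks("wrist",["pad_mark","lever_post","push_tab"])
im,c=snap("scene","s2"); marks("scene",["lever_post","push_tab"])
print(telemetry.current_t())
E
```

```text
pad circ 0.6007972412109375 0.19189511108398438 129.72508239746094 unit [-0.047  -0.0014]
band [0.59331244 0.23736957] (35.881404876708984, 150.1600799560547) ang 110.03996
pca [0.59221414 0.24020631] 110.0874332858484
pad_mark [(0.97, [0.591, 0.2347, 0.0377]), (0.31, [0.4563, -0.1586, -0.0009])]
lever_post [(0.62, [0.6552, 0.1004, 0.0665])]
push_tab [(0.73, [0.6036, 0.1283, 0.055])]
lever_post [(0.89, [0.6602, 0.1057, 0.0655]), (0.64, [0.5093, -0.324, 0.0422]), (0.59, [0.5955, 0.2353, 0.0016])]
push_tab [(0.77, [0.6078, 0.1315, 0.0542])]
21.6083
```

View pics/w_pad.png

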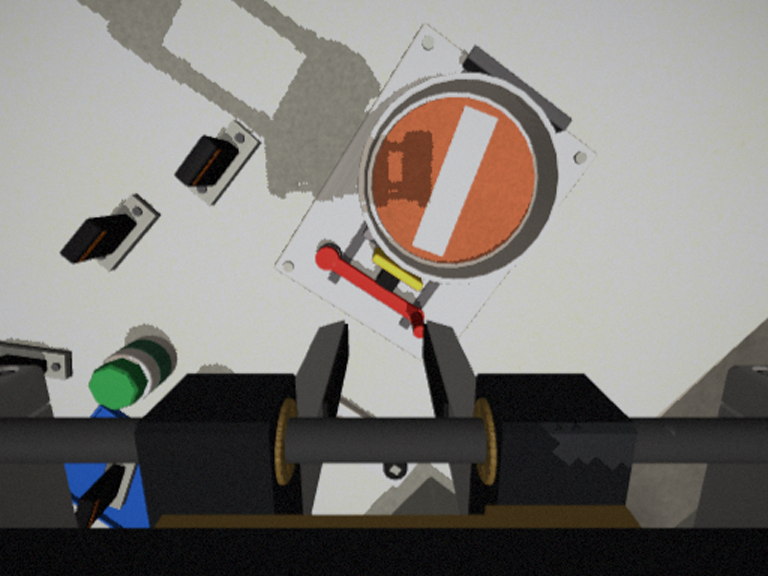

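The pad band measures 35.9×150.2 mm against 36×150 expected, with its centre at (0.593,0.237) and angle 110°. The lever and bumper sit against the tab at (400,270). Now the bar.

Run:
```python
from h import *
import pickle
r.move_l([0.585,0.14,0.36],vel=.3)
r.move_to([0.505,-0.32,0.26],q(-0.2)); gripper_to(.06); im,c=snap("wrist","w_bar2"); pickle.dump(c,open("cb.pkl","wb"))
cv2.imwrite("pics/raw_bar2.png",im[:,:,::-1])
marks("wrist",["dresser_center"]); print(proj(c,[.514,-.322,.042])*1.5,telemetry.current_t())
p=proj(c,[.514,-.322,.042]).astype(int); k=im[max(0,p[1]-60):p[1]+60,max(0,p[0]-80):p[0]+80]
print(max(0,p[0]-80),max(0,p[1]-60),k.shape)
cv2.imwrite("pics/crop_bar.png",cv2.resize(k[:,:,::-1],None,fx=5,fy=5,interpolation=cv2.INTER_CUBIC))
```

```text
dresser_center [(0.83, [0.3416, -0.2525, 0.0425]), (0.75, [0.5141, -0.3216, 0.0457])]
[396.87062816 261.55766728] 24.3
184 114 (120, 160, 3)
```

View pics/crop_bar.png

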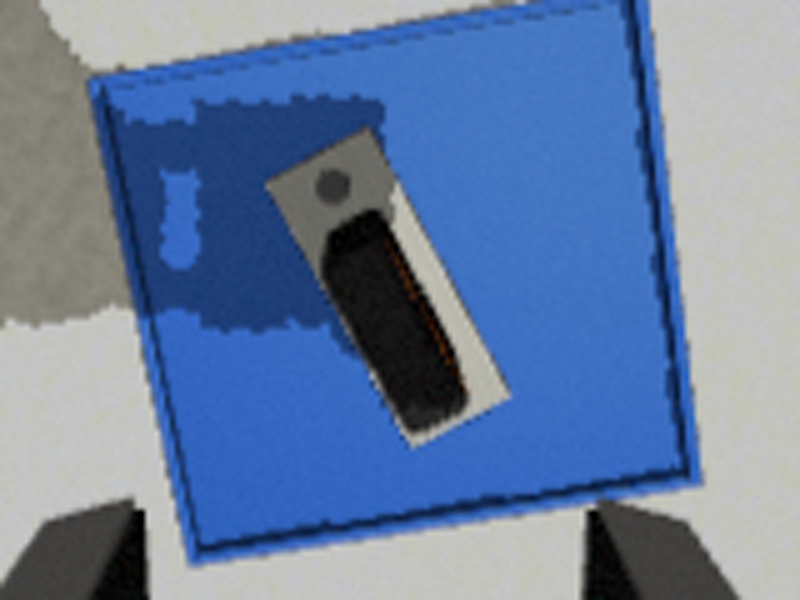

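View pics/w_bar2.png

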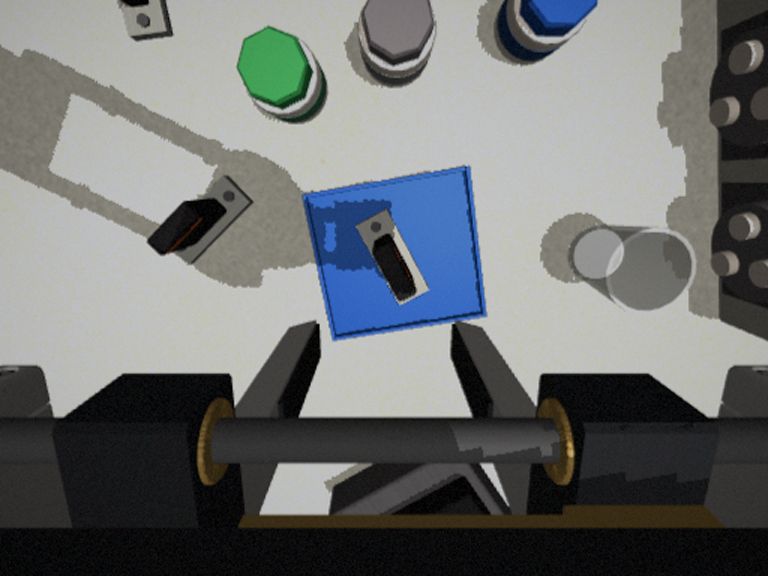

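Run:
```python
import pickle
from h import *
c=pickle.load(open("cb.pkl","rb"))
W=np.array([ray(c,(184+x/5-.4,114+y/5-.4),.016)[:2] for x,y in [(370,127),(265,183),(413,447),(510,397)]])
print(W,W.mean(0)); 
for i in range(4): d=W[(i+1)%4]-W[i]; print(np.linalg.norm(d),np.degrees(np.arctan2(d[1],d[0]))%180)
for p in telemetry.current_joints(): print(round(float(p),3),end=' ')
for g in (-0,): pass
```

```text
[[ 0.51379935 -0.2753241 ]
 [ 0.48137769 -0.28480701]
 [ 0.50779013 -0.37022289]
 [ 0.53886566 -0.36074907]] [ 0.51045821 -0.32277577]
0.033780010461467544 16.30349788813436
0.0894063187336142 107.18274139538661
0.03248756444587091 16.954589738094626
0.08902665455102436 106.35331392635601
-0.681 0.296 1.403 -0.0 1.443 -0.481
```

The plate corners give 89×33 mm (90×34 expected), centre (0.511,-0.3225), long axis at 106.8°. Grasping it now.

Run:
```python
from h import *
a=np.radians(16.8)
gripper_to(.055)
r.move_to([.511,-.3225,.15],q(a))
print(r.move_l([.511,-.3225,.061],vel=.1,guard=10))
gripper_to(0.0,35); print("open",telemetry.current_opening(),telemetry.current_ee_pos(),telemetry.current_wrist_force())
r.move_l([.511,-.3225,.10],vel=.06); 
r.move_l([.511,-.3225,.26],vel=.15); r.hold(.3)
print(telemetry.current_opening(),telemetry.current_wrist_force(),telemetry.current_t())
im,c=snap("wrist","w_held"); im,c=snap("scene","s_held"); marks("scene",["dresser_center","push_tab","lever_post"])
```

```text
False
open 0.018100654043729552 [ 0.51109199 -0.32251817  0.06105467] [0.54801572 0.60648117 0.41741376]
0.01778428110841402 [ 0.3607143   0.31248998 -2.71979251] 29.1833
dresser_center [(0.78, [0.3458, -0.252, 0.0382]), (0.78, [0.3895, 0.0919, 0.0359]), (0.76, [0.3434, -0.0417, 0.0404])]
push_tab [(0.74, [0.6058, 0.1272, 0.0555])]
lever_post [(0.87, [0.6583, 0.1046, 0.0635])]
```

View pics/s_held.png

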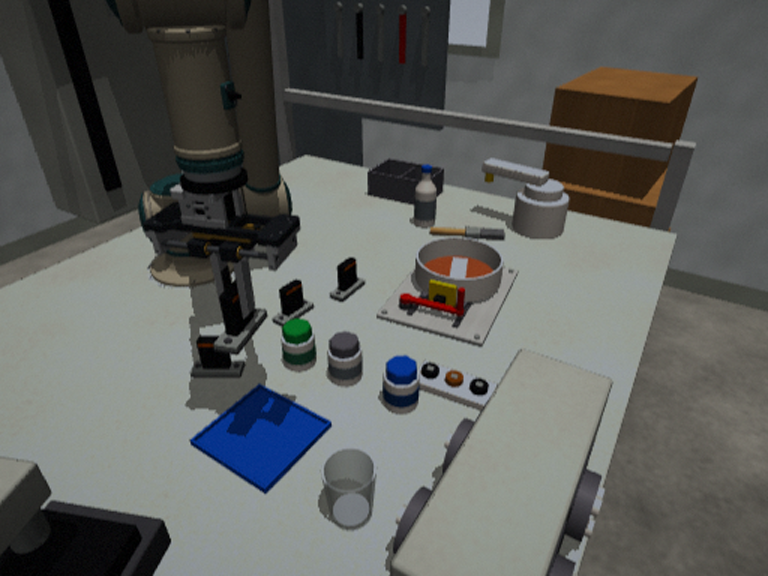

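View pics/w_held.png

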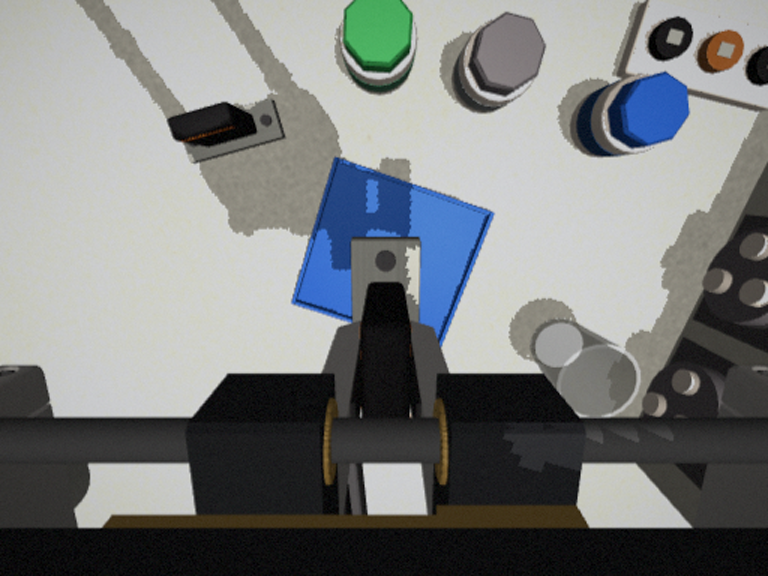

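The bar is held level (wrist px 351–420, centred at 385), and the lever is still across. Carrying it over the jars now.

Run:
```python
from h import *
a=np.radians(20.04)
r.move_l([.5933,.2374,.26],q(a),vel=.15); r.hold(.3)
im,c=snap("wrist","w_over")
g=[ray(c,(x/1.5-.33,y/1.5-.33),.215) for x,y in [(351,239),(420,239)]]
p=np.array(telemetry.current_ee_pos()); ty=-np.array([np.sin(a),-np.cos(a)]); tx=np.array([np.cos(a),np.sin(a)])
for w in g: d=w[:2]-p[:2]; print("fwd",d@ty,"side",d@tx)
im2,c2=snap("scene","s_over")
print(p,telemetry.current_opening(),telemetry.current_wrist_force(),telemetry.current_t())
```

```text
fwd 0.045086546752264624 side -0.017524266588456856
fwd 0.04509592116694511 side 0.015449312101861179
[0.5933087  0.23737073 0.26003094] 0.017884902094855083 [ 0.64461724 -0.29606854 -3.3209092 ] 33.7583
```

View pics/w_over.png

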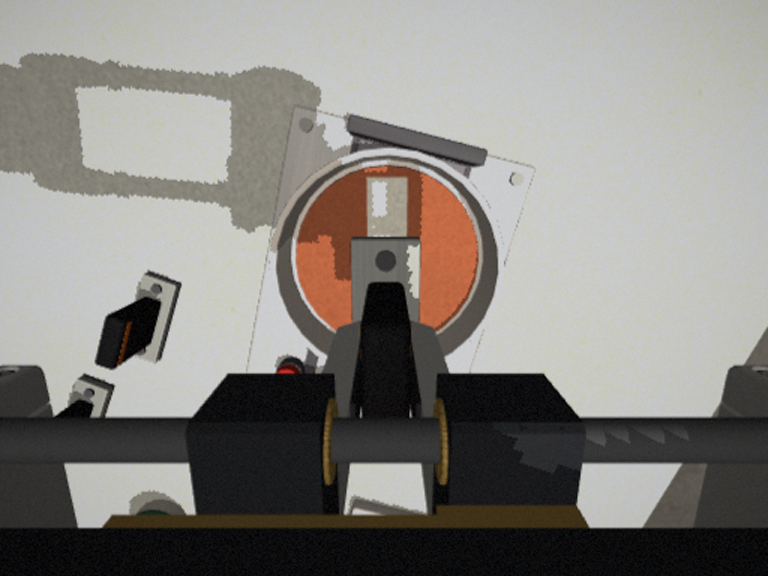

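View pics/s_over.png

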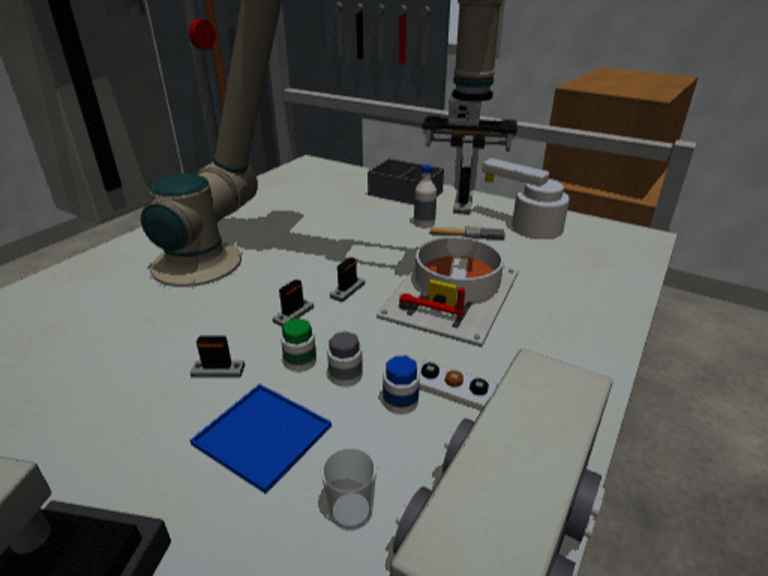

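The bar's leading edge is 45.1 mm ahead of the TCP, so it is centred in the grip, and it lines up with the band (px 367–408). Descending now.

Run:
```python
from h import *
a=np.radians(20.04); p=np.array(telemetry.current_ee_pos()); ty=-np.array([np.sin(a),-np.cos(a)]); tx=np.array([np.cos(a),np.sin(a)])
c=vision.get_calibration("wrist")
for x,y in [(367,178),(408,178)]:
    d=ray(c,(x/1.5-.33,y/1.5-.33),.035)[:2]-p[:2]; print("band end fwd",d@ty,"side",d@tx)
r.move_l([.5933,.2374,.15],vel=.12)
print(r.move_l([.5933,.2374,.1025],vel=.04,guard=4)); r.hold(.5)
im,c=snap("wrist","w_end"); im2,c2=snap("scene","s_end"); im3,c3=snap("top","t_end")
cv2.imwrite("pics/s_endc.png",cv2.resize(im2[120:240,220:380,::-1],(800,600),interpolation=cv2.INTER_CUBIC))
print(telemetry.current_ee_pos(),telemetry.current_opening(),telemetry.current_wrist_force(),telemetry.current_t())
marks("scene",["push_tab","lever_post","dresser_center"])
```

```text
band end fwd 0.07437071521300677 side -0.017287151694267824
band end fwd 0.07438292262352297 side 0.018775091155017482
False
[0.59327936 0.2374046  0.10245683] 0.017715435510630866 [-0.34202387  0.75108395 -3.48677186] 36.8083
push_tab [(0.77, [0.6053, 0.1291, 0.0533])]
lever_post [(0.69, [0.6587, 0.1066, 0.0662]), (0.33, [0.7326, -0.074, -0.002])]
dresser_center [(0.8, [0.5941, 0.2396, 0.0817]), (0.8, [0.3422, -0.0413, 0.0391]), (0.7, [0.3922, 0.0939, 0.0366])]
```

View pics/w_end.png

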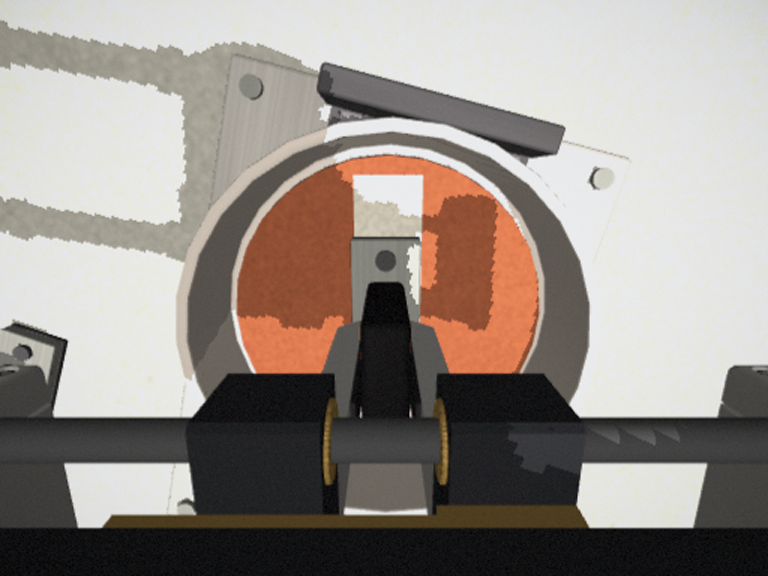

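View pics/s_endc.png

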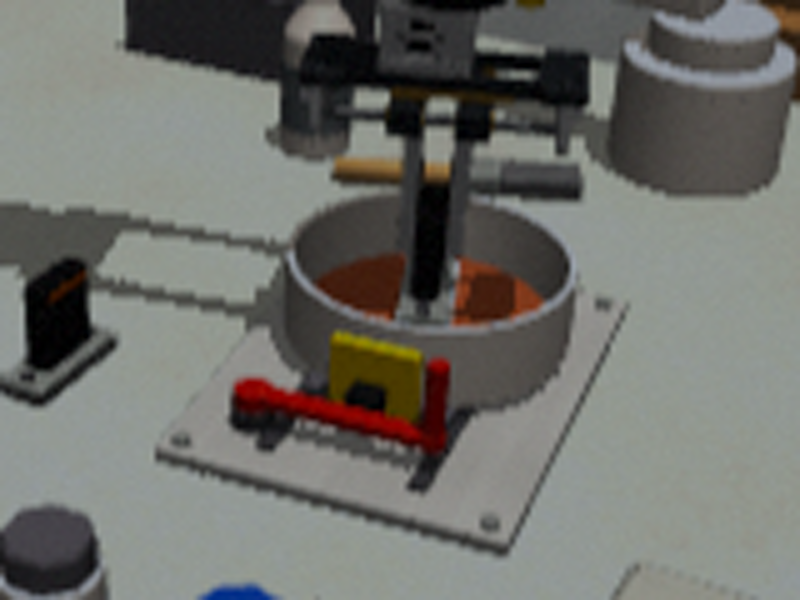

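The bar (px 351–421) lies over the band (353–423), and the band end is 74.4 mm ahead (75 expected). The bar centre reads 47–49 mm above the pad, with no contact force, and the lever is across. Handing in.

```bash
python3 -c "
from plant import r
r.sign_off()"
```

```text
the job is handed in; nothing more can be done
```

The job is handed in at about 37 s of the 72 s. The system reports no verdict, so the checks below are my own measurements.

- **Tray:** I pushed it home by the tab. Two pushes stopped at the same point, and the tab then read about 46 mm farther in than at the start.
- **Lever:** I led the red post round to the stop, about 1.56 rad by the tool position. The last picture still showed it lying across the tab.
- **Bar:** I took the farthest-right bar, the one in the drip tray, and carried it with its underside about 200 mm up over the jars and guard. It is held in the gripper over the pad with the arm still:
  - **Centring:** about 1 mm off the pad's centre.
  - **Alignment:** along the band, which lies at 110°.
  - **Height:** underside about 10 mm above the pad.
  - **Contact:** the wrist force matched the bar's weight alone.
- **Disagreements:**
  - The vision network put the bar's centre about 2 mm lower and 2 mm to the side of my own figure, still within tolerance.
  - One colour-based fit of the pad's outline was clearly wrong (radius 130 mm). I dropped it and used the band measurement, 35.9 × 150.2 mm against 36 × 150 given.
- **Loose things:** I saw none displaced in the pictures, but I did not measure their positions again at the end.

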